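# Index the dish carriage to the flagged hole

### The arm

A 6-joint arm with a two-finger parallel gripper is mounted at the origin on a cart in front of the work surface, level with it; the furniture and walls round the work are solid. World frame = base frame: x ahead of the robot, y to its left, z up, the work surface at z = 0. Lengths are in m, angles in degrees, forces in N, time in s.
With the tool pointing down it reaches from about 0.3 to 0.75 m from the base axis. Payload 8.5 kg.
Tool frame: the origin (TCP) lies at the very end of the fingers, on their centre line; the grasp point (between the pads) lies 19 mm behind it; z points along the fingers, y is the line along which they close (so a half turn about z gives the same grasp; the last joint's range is limited). The gripper opens to 85 mm and grips with 20 to 120 N. Pads are 22 mm wide; open, the fingers measure 114 mm over their backs; the gripper's body (76 mm by 85 mm) begins 54 mm behind the grasp point. The pads swing forward as they close: fully open they stand 13 mm farther back than shut.
Start: joints at [-89.341, 21.807, 74.336, -0, 83.858, -12.336], TCP at [0.124, -0.536, 0.231] pointing down, gripper open.
Joint ranges: [-178.18, 178.18], [-50.72, 133.34], [12.68, 142.11], [-81.47, 261.47], [9.98, 163.14], [-165.26, 165.26]. Speed limits (degrees/s): [136.94, 136.94, 180, 180, 180, 180].

### API

Orientations are given as a 3x3 rotation matrix whose columns are the frame's x, y, z axes.
In Python, from rig import env, optics, spotter gives the robot as it stands.
- The arm moves only by the shell command python3 -m crank 'ROWS' [FORCE]. ROWS is JSON, one flat list of numbers, 5 for each row, row after row: the finger opening in cm, from 0 to 8.54, then the shift along the tool's x, y, z in cm, then the turn about the tool's z in rad. A call has exactly 8 rows; each row shifts and turns the commanded pose from where the row before left it, along the tool's axes as they then stand; what a row does not reach is not made up. A row lasts 1/12 s, in which the tool goes at most 41.7 mm and 7.16 degrees, less where a joint would pass 70% of its speed; a pose out of reach is approached as far as the arm can. A call is refused whole if a number of a shift passes 4.17 or a number of a turn 0.125, either way. A call with a gripper value outside its range is refused whole. The fingers move at their own pace and stop on an object; FORCE is the grip in N (left out, the last holds). Time passes only in rows, so rows that do not move let the fingers close, or fill a call up. It gives the time, the measured TCP pose, the force, the opening and the grip force at its end, in the units of the state.
- env.observe(): the state, without advancing time (a new reading comes with each control period).
- optics.get_image(name): name is "side" or "top"; returns a dict with "color" (400x640x3 uint8, red, green, blue), "intrinsics" (3x3 intrinsics, pixels), "distortion" ([k1, k2, p1, p2, k3] as OpenCV has them; the pictures are not rectified), "pose" (4x4, takes a point from camera to world coordinates). Camera axes: x right, y up, looking along -z (the intrinsics and any distortion apply to the point x, -y, -z); pixel columns grow to the right and rows downward; lengths in m; the calibration is good to about 2 mm. A picture is of the moment at which its call begins. There is no depth.
- env.close_job(): hands the job in; it is judged then, once.
Trained networks look in a picture, given as the dict that the camera call returned (one of the last four; its "shot" number tells which), for a name from the list of things; names that differ only in an ending like _2 or _b are one class to them, and where a whole thing is asked for, a point or a joint stands for the part that bears it (a point fixed in the world has none). Each returns a list of dicts, best first, with "score" (0 to 1); they miss things now and then, are a little off and sometimes report something else, mostly with a low value. They report only what shows in the picture. A call takes as long as a camera call. They do not tell look-alikes from the thing itself.
- spotter.look_for(picture, query): "at" ([column, row] as shares, 0 to 1, of the picture: columns of its width, rows of its height, amid what is visible of it).
The state is a dict: "time_s": time; "q": joint angles; "qvel": joint speeds; "joint_efforts": joint torques, N m; "position": TCP position; "tool_rot": TCP orientation; "ft_force": force on the tool from outside, world axes, zero at the start; "wrist_torque": the same for the moment, N m; "grip_width": finger opening in m; "gripper_force": force on a finger pad.
Only numpy, scipy, OpenCV 4.12 (cv2) and the standard library are available. Lean on these libraries where they do the work, as an engineer would, in place of code of your own. Each camera call takes 0.05 s, during which the arm holds its last target. There are 200 camera calls.

### The job

Move the dish carriage on the indexed rail to the next hole on the green flag's side: press the yellow treadle down to its stop to free the carriage (it stays down by itself), then take the black plunger knob, pull it up, slide the carriage along and let the pin drop fully home in the hole marked by the green flag. Keep the petri dish in its tray and the other things around the rail where they stand. Finish while still holding the knob, with the pin fully home and the treadle still down: do not let go.

Things in the scene. Friction and masses are not known exactly. Their poses are not given: they have to be found in the camera images.
- index_rail: grey base plate (110 x 300 x 12 mm, fixed to the table) with an aluminium bar 40 mm wide and 28 mm high on it; the bar runs along the rail's own y axis, its top is 40 mm above the table and has five 12 mm holes 40 mm apart at y = -80, -40, 0, 40, 80 mm. Origin: on the table under the middle hole; x points across the bar, away from the treadle, z up. The treadle is on the -x side, the dish tray on the +x side.
- carriage (a joint): slide of the blue carriage along the rail's +y axis, m; 0 = pin at the middle hole, +-0.040 at the next holes. Stops at +-0.0815. Friction about 1 N. Its plate is 110 mm long in y, reaches from x = -30 to +46 mm of the rail, top 52 mm above the table; the white dish tray adjoins to x = +114 mm, top of its rim 59 mm above the table. It starts at 0, locked by the pin and by the treadle's tail tooth.
- plunger (a joint): lift of the spring plunger, m; 0 = pin fully home in a hole, grows as the knob is pulled up, stop at 0.018. The spring pushes it down with about 4 N at 0 and 8 N at the top. The round-ended pin (9 mm) reaches 10 mm into the bar, so the carriage is free to slide only when lifted above 0.010; let down between holes it rests on the bar at about 0.010. The play of the pin in a hole is about +-1.7 mm.
- knob: black plastic knob of the plunger with an orange dot on top, an upright cylinder 24 mm in diameter and 38 mm high, carried by the carriage right above the pin. Origin: centre of its underside, 70 mm above the table with the pin home. Free of obstacles all round down to the carriage plate (52 mm above the table) but for a 26 mm collar under it that is 64 mm high; grasp from above.
- knob_center (a point): centre of the black knob, half-way up (89 mm above the table with the pin home); straight above the pin.
- treadle (a joint): angle of the yellow treadle, rad; starts between 0 and 0.05 (toe raised), 0.42 = down at its stop. Pushed down at the pad it needs about 4 to 6 N; it stays where it is left. Pressed past 0.3 its tail tooth is clear of the carriage's notches.
- treadle_pad (a point): middle of the upper face of the yellow toe pad, 46 mm (x) x 44 mm (y), on the side of the rail nearest the robot; about 52 mm above the table when up, 29 mm when down. It turns about an axis along the rail's y, 66 mm to the -x side of the bar's middle and 36 mm above the table, 60 mm from this point.
- green_hole (a point): centre of the hole marked by the green flag (the target), at the bar's top, 40 mm above the table; at rail y = +40 or -40 mm; hidden under the carriage at the start, the knob is above it when it stands abreast of the green flag. The flag itself (20 mm wide, top 48 mm above the table) stands 60 mm from it on the -x side.
- red_hole (a point): centre of the hole marked by the red flag (the wrong one), on the other side of the middle hole.
- tray_center (a point): centre of the white dish tray's floor, 50 mm above the table; tray 74 mm square outside, 66 mm inside, rim 9 mm high; moves with the carriage.
- dish_center (a point): centre of the covered petri dish (62 mm across, 14 mm high), lying loose in the tray; it rides along and is not to be touched.
- timer_center (a point): centre of a white square bench timer, 64 x 64 x 19 mm, bystander.
- dropper_center (a point): centre, half-way up, of a white dropper bottle with red cap, 29 mm across, 94 mm high, bystander.
- reagent_center (a point): centre, half-way up, of an amber bottle with blue cap, 70 mm across, 138 mm high, bystander.
Mind the look-alikes: they are no part of the job. What is shaped like the part that bears dish_center but brown, orange or red is not meant.

How it is judged:
By the outcome, as a careful person would: the job done as asked, in the order asked, and still so for the second after the job is handed in, while the arm keeps its last pose, push and grip.
It also fails if it takes over 42 s, if anything falls off the work surface, if the arm or the gripper's body presses on something with over 40 N, if the wrist force passes 120 N, or if a joint passes its speed limit or range.

## Working session

There is one attempt and no reset: what is moved stays moved. The work goes in short steps, Python scripts to look and compute and a shell command to move; the robot and the scene stay as the last step left them, time stands still between calls to the robot, and variables do not carry over. Pictures are saved under pics/ and viewed, at most 10 in all, crops included, and the job is handed in when it is done.

```bash
mkdir -p pics
cat > h.py <<'E'
import numpy as np, cv2
from rig import env, optics, spotter
def ray(p,uv):
    K=np.array(p["intrinsics"]);d=np.array(p["distortion"]);T=np.array(p["pose"])
    n=cv2.undistortPoints(np.array([[uv]],float),K,d)[0,0]
    return T[:3,3],T[:3,:3]@np.array([n[0],-n[1],-1])
def onz(p,uv,z):
    o,r=ray(p,uv);return o+r*(z-o[2])/r[2]
def proj(p,X):
    K=np.array(p["intrinsics"]);d=np.array(p["distortion"]);T=np.array(p["pose"])
    c=T[:3,:3].T@(np.array(X)-T[:3,3]);c=c*[1,-1,-1]
    return cv2.projectPoints(c.reshape(1,1,3),np.zeros(3),np.zeros(3),K,d)[0].ravel()
def save(p,name,crop=None,s=1):
    im=p["color"][:,:,::-1]
    if crop: a,b,c,d=crop;im=im[b:d,a:c]
    cv2.imwrite("pics/"+name,cv2.resize(im,None,fx=s,fy=s,interpolation=cv2.INTER_CUBIC))
E
python3 - <<'E'
from h import *
np.set_printoptions(precision=4,suppress=True)
s=env.observe();print(s["time_s"],s["position"],s["tool_rot"],s["ft_force"])
Z=dict(knob_center=.089,treadle_pad=.052,tray_center=.05,dish_center=.06,timer_center=.0095,dropper_center=.047,reagent_center=.069,green_hole=.04,index_rail=.02)
for n in("top","side"):
    p=optics.get_image(n);save(p,n+"0.png",s=1.25);print(n,np.array(p["pose"])[:3,3])
    for k,z in Z.items():
        for d in spotter.look_for(p,k)[:3]:
            uv=np.array(d["at"])*[640,400];print(k,round(d["score"],2),uv.round(1),onz(p,uv,z))
E
```

```text
0.0 [ 0.1237 -0.5356  0.2307] [[ 0.9744  0.2248  0.    ]
 [ 0.2248 -0.9744  0.0015]
 [ 0.0004 -0.0015 -1.    ]] [-0.6008  1.0324  0.3925]
top [ 0.4598 -0.1352  0.9235]
knob_center 0.53 [320.3 181.2] [ 0.5678 -0.1358  0.089 ]
treadle_pad 0.9 [325.8 235.7] [ 0.4548 -0.1502  0.052 ]
tray_center 0.75 [319.9 178. ] [ 0.5798 -0.1347  0.05  ]
dish_center 0.95 [317.1 147.3] [ 0.6456 -0.1273  0.06  ]
dish_center 0.77 [344.  119.5] [ 0.7089 -0.1849  0.06  ]
dish_center 0.7 [307.  275.4] [ 0.37   -0.1119  0.06  ]
timer_center 0.68 [377.2 244.8] [ 0.4364 -0.2672  0.0095]
dropper_center 0.64 [275.3 245.8] [ 0.4305 -0.0416  0.047 ]
dropper_center 0.36 [343.4 212. ] [ 0.5069 -0.1874  0.047 ]
reagent_center 0.77 [422.7 172.1] [ 0.595  -0.3554  0.069 ]
green_hole 0.46 [343.9 210.8] [ 0.5099 -0.1888  0.04  ]
index_rail 0.59 [322.5 196.8] [ 0.5415 -0.1415  0.02  ]
side [0.5259 0.642  0.6874]
knob_center 0.57 [300.1 184.3] [ 0.5605 -0.1299  0.089 ]
knob_center 0.19 [352.7 192.9] [ 0.4547 -0.0997  0.089 ]
treadle_pad 0.87 [353.4 192.7] [ 0.4488 -0.1464  0.052 ]
tray_center 0.97 [295.8 198.5] [ 0.5708 -0.1317  0.05  ]
dish_center 0.82 [222.  238.9] [ 0.7066 -0.0021  0.06  ]
dish_center 0.74 [203.9 282. ] [0.7229 0.1038 0.06  ]
dish_center 0.68 [260.2 198.2] [ 0.6442 -0.122   0.06  ]
timer_center 0.61 [356.  171.8] [ 0.432  -0.2787  0.0095]
dropper_center 0.71 [295.5 198.4] [ 0.5717 -0.1357  0.047 ]
dropper_center 0.56 [367.7 231.5] [ 0.4284 -0.0318  0.047 ]
reagent_center 0.96 [283.8 130.3] [ 0.6065 -0.375   0.069 ]
green_hole 0.68 [313.  205.1] [ 0.5347 -0.1213  0.04  ]
index_rail 0.95 [310.3 206.7] [ 0.5409 -0.1398  0.02  ]
```

Run:
```python
from h import *
p=optics.get_image("top");save(p,"topc.png",(240,100,440,250),4)
p=optics.get_image("side");save(p,"sidec.png",(220,120,420,270),4)
```

```text
(no output)
```

View pics/topc.png

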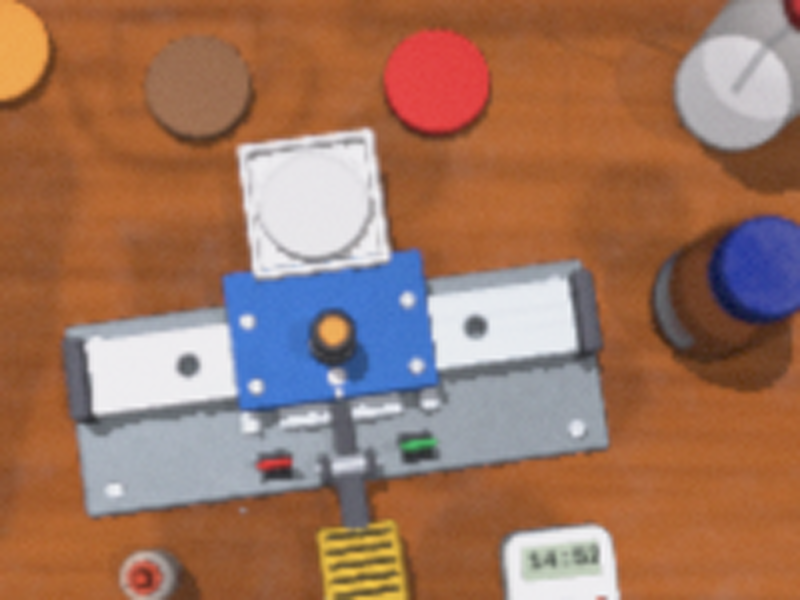

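View pics/sidec.png

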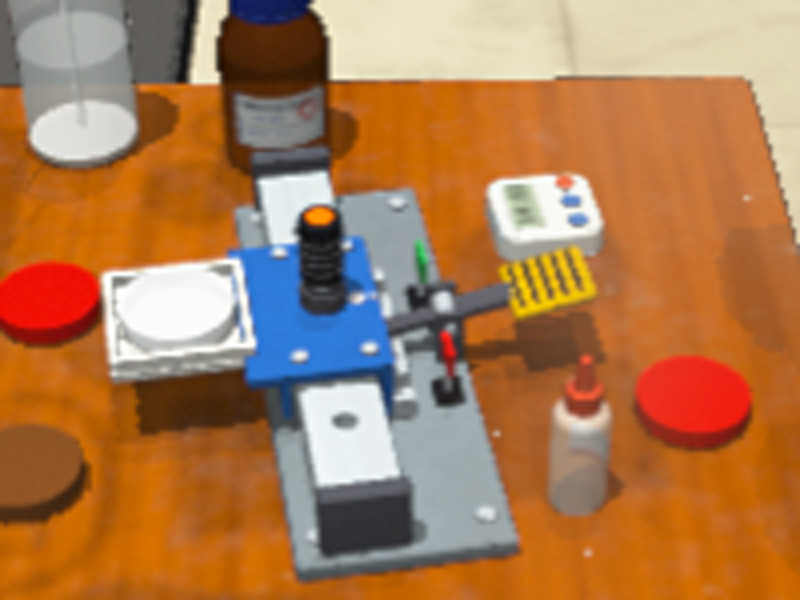

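Green flag is at top px (344.5, 211), on the right (the rail's -y side); red is at (309, 216). The bar's ±80 holes are at px (287,191) and (359,182). The white dish in the tray at (319,151) is the real one; the brown, orange and red discs are look-alikes.

Run:
```python
from h import *
np.set_printoptions(precision=4,suppress=True)
p=optics.get_image("top");q=optics.get_image("side")
c=lambda a,b:(240+a/4,100+b/4)
A=onz(p,c(188,365),.04);B=onz(p,c(476,327),.04);yv=(A-B)/np.linalg.norm(A-B);O=(A+B)/2;xv=np.array([yv[1],-yv[0],0])
print("O",O,"len",np.linalg.norm(A-B),"yaw",np.degrees(np.arctan2(xv[1],xv[0])))
print("knobtop top",onz(p,c(333,331),.108),"side",onz(q,(220+320/4,120+217/4),.108))
print("flag g",onz(p,c(418,443),.045),"r",onz(p,c(275,463),.045), O-.06*xv-.04*yv)
S=[onz(q,(220+346/4,120+421/4),.04),A];print("hole+80 side/top",S)
print("pad side crop",onz(q,(220+548/4,120+282/4),.052),"pad pred",O-.124*xv)
save(p,"pad.png",(300,215,360,260),8)
for pt in(O-.124*xv+[0,0,.012],):print(proj(p,pt),proj(q,pt))
```

```text
O [ 0.5625 -0.1421  0.04  ] len 0.1600426700514366 yaw 8.788291265906304
knobtop top [ 0.5622 -0.1418  0.108 ] side [ 0.5602 -0.1389  0.108 ]
flag g [ 0.5097 -0.1899  0.045 ] r [ 0.4972 -0.1123  0.045 ] [ 0.5093 -0.1908  0.04  ]
hole+80 side/top [array([ 0.5478, -0.0593,  0.04  ]), array([ 0.5503, -0.063 ,  0.04  ])]
pad side crop [ 0.4406 -0.1536  0.052 ] pad pred [ 0.4399 -0.161   0.04  ]
[330.7342 242.7315] [357.0514 188.3521]
```

```bash
python3 -m crank '[0,0,0,0,0.0736, 0,2.635,-2.309,0,0, 0,2.635,-2.309,0,0, 0,2.635,-2.309,0,0, 0,2.635,-2.309,0,0, 0,2.635,-2.309,0,0, 0,2.635,-2.309,0,0, 0,2.635,-2.309,0,0]' 60 && python3 -m crank '[0,2.635,-2.309,0,0, 0,2.635,-2.309,0,0, 0,2.635,-2.309,0,0, 0,2.635,-2.309,0,0, 0,2.635,-2.309,0,0, 0,2.635,-2.309,0,0, 0,2.635,-2.309,0,0, 0,0,0,3,0]'
```

```text
time_s: 1.87
position: [0.2821, -0.3466, 0.2315]
tool_rot: [[0.988, 0.152, 0.0], [0.152, -0.988, -0.0], [0.0, 0.0, -1.0]]
ft_force: [0.4, 0.3, -0.0]
grip_width: 0.0005
gripper_force: 0.0
time_s: 2.53
position: [0.4434, -0.1575, 0.2051]
tool_rot: [[0.987, 0.158, 0.009], [0.158, -0.987, -0.005], [0.009, 0.006, -1.0]]
ft_force: [1.2, -1.5, -0.6]
grip_width: 0.0003
gripper_force: 0.0
```

```bash
python3 -m crank '[0,0,0,3,0, 0,0,0,3,0, 0,0,0,3,0, 0,0,0,2.5,0, 0,0,0,1.5,0, 0,0,0,0.5,0, 0,0,0,0,0, 0,0,0,0,0]'
python3 - <<'E'
from h import *
p=optics.get_image("top");q=optics.get_image("side")
a=cv2.resize(p["color"][180:290,270:390],None,fx=3.3,fy=3.3);b=cv2.resize(q["color"][130:240,290:410],None,fx=3.3,fy=3.3)
cv2.imwrite("pics/press.png",np.hstack([a,b])[:,:,::-1])
E
```

```text
time_s: 3.2
position: [0.4393, -0.1604, 0.067]
tool_rot: [[0.988, 0.153, 0.001], [0.153, -0.988, -0.001], [0.001, 0.001, -1.0]]
ft_force: [0.1, 0.2, 0.2]
grip_width: 0.0002
gripper_force: 0.0
```

View pics/press.png

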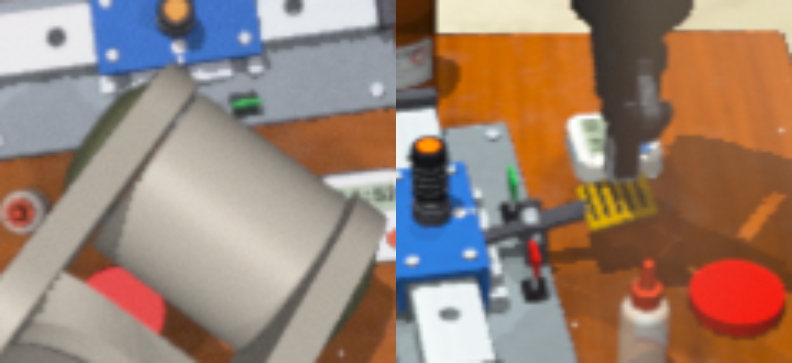

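The side view shows the closed fingertips (crop 625,178) right above the yellow pad (620,203), so I can press.

```bash
python3 -m crank '[0,0,0,0.8,0, 0,0,0,0.6,0, 0,0,0,0.5,0, 0,0,0,0.5,0, 0,0,0,0.4,0, 0,0,0,0.4,0, 0,0,0,0.2,0, 0,0,0,0,0]'; python3 -m crank '[0,0,0,0.1,0, 0,0,0,0.1,0, 0,0,0,0.1,0, 0,0,0,0,0, 0,0,0,0,0, 0,0,0,0,0, 0,0,0,0,0, 0,0,0,0,0]'
```

```text
time_s: 3.97
position: [0.4388, -0.1601, 0.0319]
tool_rot: [[0.988, 0.152, -0.0], [0.152, -0.988, 0.0], [-0.0, -0.0, -1.0]]
ft_force: [-0.4, 0.5, 0.5]
grip_width: 0.0002
gripper_force: 0.0
time_s: 4.63
position: [0.4392, -0.1601, 0.0302]
tool_rot: [[0.988, 0.153, 0.001], [0.153, -0.988, -0.001], [0.001, 0.001, -1.0]]
ft_force: [-4.1, 1.0, 14.4]
grip_width: -0.0003
gripper_force: 7.2
```

```bash
python3 -m crank '[0,0,0,0.1,0, 0,0,0,0,0, 0,0,0,0.1,0, 0,0,0,0,0, 0,0,0,0,0, 0,0,0,0,0, 0,0,0,0,0, 0,0,0,0,0]'
```

```text
time_s: 5.3
position: [0.4393, -0.1602, 0.0296]
tool_rot: [[0.988, 0.153, 0.002], [0.153, -0.988, -0.002], [0.002, 0.002, -1.0]]
ft_force: [-8.8, 3.4, 33.3]
grip_width: 0.0002
gripper_force: 17.0
```

```bash
python3 -m crank '[0,0,0,-1,0, 0,0,0,-3,0, 0,0,0,-3.5,0, 0,0,0,-3.5,0, 0,0,0,-3,0, 6,1.5,0,-1.5,0, 6,3,0,0,0, 6,3,0,0,0]' 40; python3 -m crank '[6,3,0,0,0, 6,1.9,0,0,0, 6,0,0,2,0, 6,0,0,2,0, 6,0,0,1.5,0, 6,0,0,0.5,0, 6,0,0,0,0, 6,0,0,0,0]'
python3 - <<'E'
from h import *
p=optics.get_image("top");q=optics.get_image("side");print(env.observe()["position"])
a=cv2.resize(p["color"][120:270,270:390],None,fx=3.3,fy=3.3);b=cv2.resize(q["color"][110:260,260:380],None,fx=3.3,fy=3.3)
cv2.imwrite("pics/grasp.png",np.hstack([a,b])[:,:,::-1])
E
```

```text
time_s: 5.97
position: [0.5143, -0.1486, 0.1839]
tool_rot: [[0.988, 0.152, 0.003], [0.152, -0.988, -0.001], [0.003, 0.002, -1.0]]
ft_force: [-0.0, -1.1, -0.6]
grip_width: 0.0356
gripper_force: 0.0
time_s: 6.63
position: [0.5618, -0.1413, 0.1229]
tool_rot: [[0.988, 0.153, 0.001], [0.153, -0.988, -0.0], [0.001, 0.0, -1.0]]
ft_force: [0.6, 0.1, -0.1]
grip_width: 0.0602
gripper_force: 0.0
[ 0.56198303 -0.141454    0.12348587]
```

View pics/grasp.png

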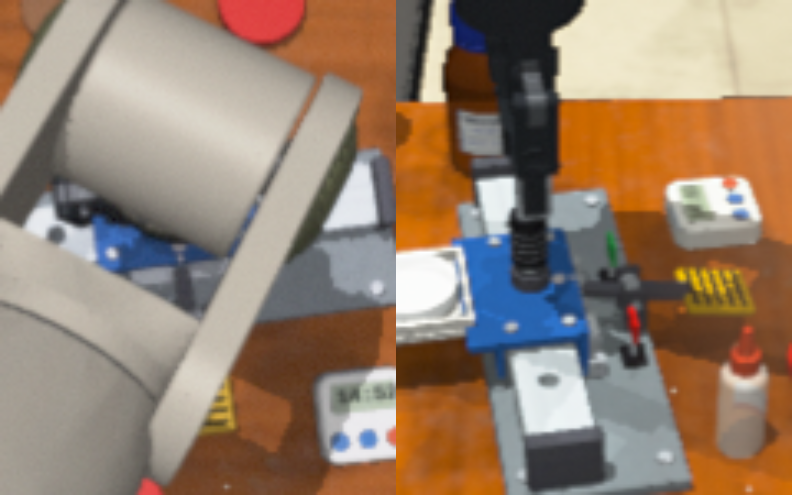

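The treadle is down (pad at crop 715,290, lever lying flat), and the fingers are in line over the knob (530,220).

```bash
python3 -m crank '[6,0,0,2,0, 6,0,0,1.5,0, 6,0,0,1,0, 6,0,0,0.6,0, 6,0,0,0,0, 6,0,0,0,0, 6,0,0,0,0, 6,0,0,0,0]' 50;  python3 -m crank '[2.8,0,0,0,0, 2.8,0,0,0,0, 2.8,0,0,0,0, 2.8,0,0,0,0, 2.6,0,0,0,0, 2.4,0,0,0,0, 2.2,0,0,0,0, 2.0,0,0,0,0]'; python3 -m crank '[1.5,0,0,0,0, 1.5,0,0,0,0, 1.5,0,0,0,0, 1.5,0,0,0,0, 1.5,0,0,0,0, 1.5,0,0,0,0, 1.5,0,0,0,0, 1.5,0,0,0,0]'
```

```text
time_s: 7.4
position: [0.5619, -0.1414, 0.0722]
tool_rot: [[0.988, 0.153, 0.001], [0.153, -0.988, -0.001], [0.001, 0.001, -1.0]]
ft_force: [-0.1, 0.8, 0.2]
grip_width: 0.0599
gripper_force: 0.0
time_s: 8.07
position: [0.5615, -0.1412, 0.0715]
tool_rot: [[0.988, 0.153, 0.0], [0.153, -0.988, -0.0], [0.0, 0.0, -1.0]]
ft_force: [-1.1, 0.7, 3.2]
grip_width: 0.0225
gripper_force: 48.8
time_s: 8.73
position: [0.5615, -0.1413, 0.0715]
tool_rot: [[0.988, 0.153, 0.0], [0.153, -0.988, -0.0], [0.0, 0.0, -1.0]]
ft_force: [-1.7, 1.1, 5.4]
grip_width: 0.0231
gripper_force: 49.0
```

```bash
python3 -m crank '[1.5,0,0,-0.2,0, 1.5,0,0,-0.3,0, 1.5,0,0,-0.4,0, 1.5,0,0,-0.4,0, 1.5,0,0,-0.2,0, 1.5,0,0,0,0, 1.5,0,0,0,0, 1.5,0,0,0,0]'
```

```text
time_s: 9.4
position: [0.5614, -0.1412, 0.086]
tool_rot: [[0.988, 0.153, -0.0], [0.153, -0.988, 0.0], [-0.0, -0.0, -1.0]]
ft_force: [2.5, 0.1, -6.8]
grip_width: 0.0227
gripper_force: 49.2
```

```bash
python3 -m crank '[1.5,0,0.15,0,0, 1.5,0,0.3,0,0, 1.5,0,0.4,0,0, 1.5,0,0.4,0,0, 1.5,0,0.4,0,0, 1.5,0,0.4,0,0, 1.5,0,0.4,0,0, 1.5,0,0.4,0,0]'; python3 -m crank '[1.5,0,0.4,0,0, 1.5,0,0.3,0,0, 1.5,0,0.25,0,0, 1.5,0,0.15,0,0, 1.5,0,0.05,0,0, 1.5,0,0,0,0, 1.5,0,0,0,0, 1.5,0,0,0,0]'
```

```text
time_s: 10.07
position: [0.5658, -0.1698, 0.0863]
tool_rot: [[0.988, 0.152, -0.0], [0.152, -0.988, 0.0], [-0.0, -0.0, -1.0]]
ft_force: [2.1, 1.0, -7.4]
grip_width: 0.0228
gripper_force: 49.3
time_s: 10.73
position: [0.5676, -0.1809, 0.0864]
tool_rot: [[0.988, 0.153, 0.0], [0.153, -0.988, -0.0], [0.0, 0.0, -1.0]]
ft_force: [1.9, -0.4, -8.3]
grip_width: 0.0227
gripper_force: 49.4
```

```bash
python3 -m crank '[1.5,0,0,0.2,0, 1.5,0,0,0.2,0, 1.5,0,0,0.2,0, 1.5,0,0,0.2,0, 1.5,0,0,0,0, 1.5,0,0,0,0, 1.5,0,0,0,0, 1.5,0,0,0,0]'
```

```text
time_s: 11.4
position: [0.5676, -0.1808, 0.0785]
tool_rot: [[0.988, 0.153, 0.0], [0.153, -0.988, -0.0], [0.0, 0.0, -1.0]]
ft_force: [1.9, -1.1, -6.1]
grip_width: 0.0226
gripper_force: 49.6
```

In the hole: the lift is about 7 mm and the spring still pulls down.

```bash
python3 -m crank '[1.5,0,0,0.2,0, 1.5,0,0,0.2,0, 1.5,0,0,0.2,0, 1.5,0,0,0.1,0, 1.5,0,0,0,0, 1.5,0,0,0,0, 1.5,0,0,0,0, 1.5,0,0,0,0]';python3 -m crank '[1.5,0,0,0.1,0, 1.5,0,0,0,0, 1.5,0,0,0,0, 1.5,0,0,0,0, 1.5,0,0,0,0, 1.5,0,0,0,0, 1.5,0,0,0,0, 1.5,0,0,0,0]'
python3 - <<'E'
from h import *
p=optics.get_image("top");q=optics.get_image("side")
a=cv2.resize(p["color"][120:270,270:390],None,fx=3.3,fy=3.3);b=cv2.resize(q["color"][110:260,240:360],None,fx=3.3,fy=3.3)
cv2.imwrite("pics/end.png",np.hstack([a,b])[:,:,::-1])
E
```

```text
time_s: 12.07
position: [0.5677, -0.1808, 0.0716]
tool_rot: [[0.988, 0.153, 0.0], [0.153, -0.988, -0.0], [0.0, 0.0, -1.0]]
ft_force: [1.0, 0.2, -0.1]
grip_width: 0.0225
gripper_force: 50.0
time_s: 12.73
position: [0.5678, -0.181, 0.0715]
tool_rot: [[0.988, 0.153, 0.001], [0.153, -0.988, -0.001], [0.001, 0.001, -1.0]]
ft_force: [-1.1, 0.7, 6.1]
grip_width: 0.0229
gripper_force: 50.9
```

View pics/end.png

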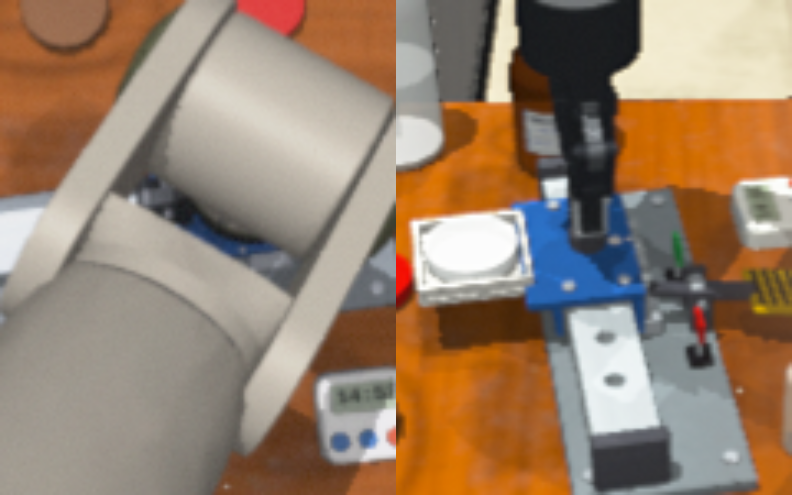

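The side view shows the carriage moved toward the green flag (two holes bared at crop 606,338 and 615,378), the dish in its tray at (470,248) and the treadle down. The TCP height and push match the original home reading.

```bash
python3 -c "
from rig import env
print(env.close_job())"
```

```text
the job is handed in; nothing more can be done
None
```

I handed the job in at about 13 s: the carriage is at the green-flag hole with the pin fully home, the treadle down, the dish in its tray and the knob still gripped; no verdict came back.

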